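Load a test cartridge through the sprung flap of a shielded chamber

TASK

Take the blue test cartridge out of its black cradle by its body and slide its nose along the runway through the yellow sprung flap of the white test chamber, until the cartridge alone holds the flap open when you let go of it. Then go round to its orange tail grip and push it firmly but without ramming fully home against the stop, so that the contact block inside is pressed right in and the flap snaps shut behind the cartridge's body; let go. Never push the flap with the gripper, and leave the multimeter, the red bin and the screwdriver where they are.

Things in the scene. Friction and masses are not known exactly. Their poses are not given: they have to be found in the camera images.
- cartridge_center (a point): Centre of the blue cartridge body (half-way up), which lies flat: 100 long x 44 wide x 22 high, nose corners rounded 10 mm; x axis to the nose, z up. Cartridge about 0.25 kg, 190 long in all, centre of mass 18 mm behind this point: hold it 15 to 25 mm behind this point, so that the fingers clear the chamber. Its underside is 12 mm above the bench both in the cradle and in the chamber.
- cartridge_grip (a point): Point on the middle line of the orange upright tail grip (22 long, 14 wide, 40 high from the cartridge's underside): 28 mm above the underside and 129 mm behind the body centre. A flat aluminium tongue (68 long, 10 wide, 4 to 12 mm above the underside) joins it to the body. Axes as the cartridge's.
- cartridge_nose (a point): Middle of the cartridge's front face, 50 mm ahead of the body centre, 11 mm above its underside.
- cradle: Fixed black storage cradle; origin on the bench below the stored cartridge's body centre, x towards its nose. A bar 30 wide and 12 high carries the cartridge; a pocket 52 high, walled on both sides and behind, boxes in the tail grip with 4 mm of play, so that here only the body can be gripped. Lift straight up at least 45 mm to clear it.
- chamber: Fixed white and blue chamber 185 long, 140 wide, 61 high, with a clear roof window; origin on the bench below the middle of its entry face, x level and straight in, z up. A runway 36 wide, 12 high leads from x = -150 mm into it as its floor. The fingers must stay outside the face. The nose meets the final stop about 144 mm behind the face, up to 5 mm more or less from chamber to chamber: feel for it.
- entry (a point): Middle of the entry at runway height (12 mm above the bench), on the entry face; axes as the chamber's. The entry is 50 wide between straight inner walls and 32 high above the runway, closed by the flap.
- flap_hinge (a point): Hinge of the yellow flap, 48 wide x 29 high x 3 thick, with a notch 18 wide x 14 high at the middle of its lower edge for the tongue; this point is the middle of the hinge line at its top edge, 44 mm above the bench, 6 mm behind the entry face. It swings inwards only.
- flap (a joint): Angle of the flap, rad: 0 shut, grows inwards to 1.45. A spring shuts it (0.035 N m at 0, 0.085 at 1.4). With the nose over 37 mm behind the face the flap rides on top of the body at about 1.2 rad and the cartridge stays when let go; with less it may be pushed back. The flap falls shut once the body's rear end is about 34 mm behind the face.
- contacts (a joint): How far the green contact block at the chamber's end is pressed in by the nose, m: 0 out, 0.012 fully in at a hard stop. Steady slide friction of about 3 N; it stays where it is left. Pushing past the flap and along the floor takes a further 2 to 8 N, so the hard stop shows as a clear rise to 15 to 20 N.
- multimeter: Bystander: loose yellow multimeter lying flat, 150 x 75 x 36, origin under its middle. Leave it.
- red_bin: Bystander: small loose red open bin 80 x 60 x 45, origin under its middle. Leave it.
- screwdriver: Bystander: loose screwdriver with a green handle, 170 long, lying along its x. Leave it.
Things that resemble listed ones, but are neither listed nor needed, are in the scene too. What is shaped like the part that bears cartridge_center but turquoise is not meant.

How it is judged:
By the outcome, as a careful person would: the job done as asked, in the order asked, and still so for the second after the job is handed in, with the robot touching nothing.
It also fails if it takes over 51 s, if anything falls off the work surface, if the arm or the gripper's body presses on something with over 40 N, if the wrist force passes 120 N, or if a joint passes its speed limit or range.

ROBOT

A 6-joint arm with a two-finger parallel gripper is mounted at the origin on the work surface. World frame = base frame: x ahead of the robot, y to its left, z up, the work surface at z = 0. Lengths are in mm, angles in degrees, forces in N, time in s.
With the tool pointing down it reaches from about 350 to 850 mm from the base axis. Payload 8.1 kg.
Tool frame: the origin (TCP) lies on the front face of the gripper's body, between the roots of the fingers; the fingertips stand r.finger_overhang ahead of it and the grasp point (between the pads) lies 54 mm ahead of it (r.finger_overhang is the distance from the TCP to the fingertips, in mm); y points along the fingers, z is the direction in which the jaws open and shut, and the axes are right-handed (so a half turn about y gives the same grasp; the last joint's range is limited). The gripper opens to 85 mm and grips with 20 to 120 N. Pads are 22 mm wide; open, the fingers measure 114 mm over their backs; the gripper's body (76 mm by 85 mm) begins 54 mm behind the grasp point. The pads swing forward as they close: fully open they stand 13 mm farther back than shut.
Start: joints at [-76.169, 7.471, 85.268, -0, 87.261, -4.893], TCP at [192.629, -568.243, 303.892] pointing down, gripper open.
Joint ranges: [-169.43, 169.43], [-51.17, 129.36], [1.28, 143.12], [-76.62, 256.62], [0, 156.53], [-152.29, 152.29]. Speed limits (degrees/s): [136.94, 136.94, 159.86, 180, 180, 180].

INTERFACE

Orientations are given as [roll, pitch, yaw] about the fixed x, y, z axes, in that order (R = Rz(yaw) Ry(pitch) Rx(roll)).
In Python, from bench import r gives the robot as it stands. The module is installed in compiled form; this text tells all that it offers.
- The arm moves only by the tool arm_command, never from a script. Its argument "increments" is a list of rows, each a list of 6 numbers: the shift along the tool's x, y, z in m, then the turn, a rotation vector about the tool's x, y, z in rad. In form: [[tx, ty, tz, wx, wy, wz], ...]. A call has exactly 10 rows; each row is the pose to reach, as a shift and turn from the pose commanded when the call began, along the tool's axes at that moment; what a row does not reach only later rows make up. A row lasts 1/8 s, in which the tool goes at most 62.5 mm and 10.7 degrees, less where a joint would pass 70% of its speed; a pose out of reach is approached as far as the arm can. A call with a gripper value outside its range is refused whole. "jaw" is the gripper's target within -1 to 1 (shut at 1, half-way at 0, fully open at -1), set as the call begins (left out, the last holds). The fingers move at their own pace and stop on an object; "force" is the grip in N (left out, the last holds). Time passes only in rows, so rows that repeat a pose let the fingers close, or fill a call up. It gives the time, the measured TCP pose, the force and the opening at its end, in the units of the state.
- r.sense(): the state, without advancing time (a new reading comes with each control period).
- r.snapshot(name): name is "side" or "top"; returns the picture (420x560x3 uint8, red, green, blue); there is no depth.
- r.camera_model(name): a dict with "intrinsics" (3x3 intrinsics, pixels), "cam_to_world" (4x4, takes a point from camera to world coordinates). Camera axes: x right, y down, z forward; pixel columns grow to the right and rows downward; lengths in mm; the calibration is good to about 2 mm. A picture is of the moment at which its call begins. camera_model takes no time and is no camera call.
- r.hand_in(): hands the job in, once; it reports no verdict.
Trained networks look in the newest picture that a camera, given by its name, has taken for a name from the list of things; names that differ only in an ending like _2 or _b are one class to them, and where a whole thing is asked for, a point or a joint stands for the part that bears it (a point fixed in the world has none). Each returns a list of dicts, best first, with "conf" (0 to 1); they miss things now and then, are a little off and sometimes report something else, mostly with a low value. They report only what shows in the picture. A call takes as long as a camera call. They do not tell look-alikes from the thing itself.
- r.trace(camera, target): "mask" (420x560 bool, what is visible of it) and "position" ([column, row] in pixels, amid what is visible of it).
- r.spot_point(camera, target): "position" ([column, row] in pixels: a listed point, or the origin of a listed thing).
The state is a dict: "time": time; "joint_pos": joint angles; "qd": joint speeds; "joint_efforts": joint torques, N m; "tool_pos": TCP position; "tcp_rot": TCP orientation; "ft_force": force on the tool from outside, world axes, zero at the start; "wrist_torque": the same for the moment, N m; "finger_gap": finger opening in mm.
Only numpy, scipy, OpenCV 4.12 (cv2) and the standard library are available. Lean on these libraries where they do the work, as an engineer would, in place of code of your own. Each camera call takes 0.05 s, during which the arm holds its last target.

## Working session

There is one attempt and no reset: what is moved stays moved. The work goes in short steps, Python scripts to look and compute and a tool call to move; the robot and the scene stay as the last step left them, time stands still between calls to the robot, and variables do not carry over. Pictures are saved under pics/ and viewed, and the job is handed in when it is done.

Besides the shell and the picture viewer there is one more tool, called as name(argument=value, ...), one argument or row to a line, values as JSON. arm_command: Moves the arm, as the interface text tells. Its arguments: {"type":"object","properties":{"increments":{"type":"array","items":{"type":"array","items":{"type":"number"}}},"jaw":{"type":"number"},"force":{"type":"number"}},"required":["increments"]}

```bash
mkdir -p pics; python3 - <<'E'
from bench import r
import cv2,numpy as np
print(r.sense()); print(r.finger_overhang)
for c in("side","top"):
    p=r.snapshot(c); cv2.imwrite(f"pics/{c}0.png",cv2.cvtColor(p,cv2.COLOR_RGB2BGR))
    m=r.camera_model(c); print(c,np.array(m["intrinsics"]).round(1).tolist(),np.array(m["cam_to_world"]).round(3).tolist())
    for t in["cartridge_center","cartridge_grip","cartridge_nose","cradle","chamber","entry","flap_hinge"]:
        print(t,[(np.round(d["position"],1).tolist(),round(d["conf"],2)) for d in r.spot_point(c,t)])
E
```

```text
{'time': 0.0, 'joint_pos': array([-7.61676071e+01,  7.51493543e+00,  8.53290805e+01, -1.21104650e-03,
        8.72611249e+01, -4.89324898e+00]), 'qd': array([-0.02113482, -0.11112882,  0.0058047 ,  0.01346655,  0.00067505,
        0.03279046]), 'joint_efforts': array([ 3.36875182e-04, -5.69405580e+01, -5.00541902e+01, -2.15644295e-04,
        1.45884676e-02,  2.92682785e-05]), 'tool_pos': array([ 192.5366478 , -567.8338413 ,  302.84800969]), 'tcp_rot': array([-9.01048608e+01,  7.76330767e-03, -1.61274306e+02]), 'ft_force': array([ 0.54346403,  0.25074949, -0.08394715]), 'wrist_torque': array([ 0.07948174, -0.00791543, -0.00977785]), 'finger_gap': 85.33947812362196}
72.6
side [[401.7, 0.0, 278.2], [0.0, 401.7, 210.4], [0.0, 0.0, 1.0]] [[-0.988, -0.121, 0.092, 469.223], [-0.151, 0.725, -0.672, 554.377], [0.014, -0.678, -0.735, 822.228], [0.0, 0.0, 0.0, 1.0]]
cartridge_center [([295.8, 177.3], 0.91), ([296.6, 133.1], 0.88)]
cartridge_grip [([327.5, 148.5], 0.89), ([341.7, 164.9], 0.7)]
cartridge_nose [([283.6, 124.1], 0.67), ([281.7, 177.4], 0.63)]
cradle [([299.4, 181.9], 0.6)]
chamber [([256.2, 284.3], 0.6)]
entry [([260.7, 280.9], 0.96)]
flap_hinge []
top [[406.0, 0.0, 272.9], [0.0, 406.0, 212.9], [0.0, 0.0, 1.0]] [[0.004, -0.995, 0.097, 454.225], [-1.0, -0.004, 0.004, -154.754], [-0.004, -0.097, -0.995, 975.875], [0.0, 0.0, 0.0, 1.0]]
cartridge_center [([439.5, 205.9], 0.89), ([347.9, 214.6], 0.81)]
cartridge_grip [([363.6, 273.8], 0.85), ([408.8, 249.6], 0.85)]
cartridge_nose [([341.0, 200.5], 0.63), ([456.0, 189.0], 0.57)]
cradle []
chamber [([189.1, 204.1], 0.96), ([159.0, 139.3], 0.51)]
entry [([191.9, 196.1], 0.84)]
flap_hinge []
```

View pics/side0.png

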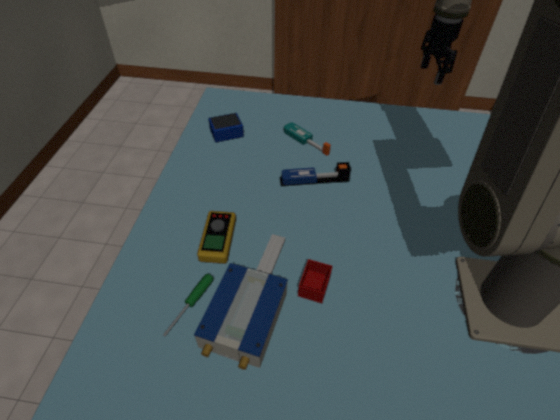

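View pics/top0.png

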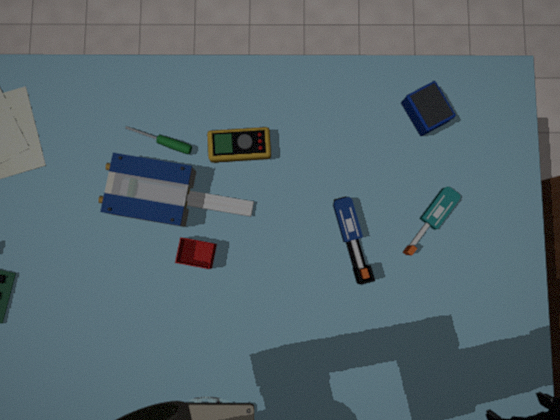

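```bash
cat > h.py <<'E'
from bench import r
import numpy as np,cv2
def ray(c,px):
    m=r.camera_model(c);K=np.array(m["intrinsics"]);T=np.array(m["cam_to_world"])
    d=T[:3,:3]@np.linalg.solve(K,[px[0],px[1],1]);return T[:3,3],d
def onz(c,px,z):
    o,d=ray(c,px);return (o+d*(z-o[2])/d[2])
def proj(c,P):
    m=r.camera_model(c);K=np.array(m["intrinsics"]);T=np.linalg.inv(np.array(m["cam_to_world"]))
    q=K@(T[:3,:3]@np.asarray(P,float)+T[:3,3]);return q[:2]/q[2]
def tri(pa,pb):
    A=np.zeros((3,3));b=np.zeros(3);L=[]
    for c,p in(("side",pa),("top",pb)):
        o,d=ray(c,p);d=d/np.linalg.norm(d);M=np.eye(3)-np.outer(d,d);A+=M;b+=M@o;L.append((o,M))
    x=np.linalg.solve(A,b);return x,[np.linalg.norm(M@(x-o)).round(1) for o,M in L]
def crop(c,name,box,s,draw=()):
    p=cv2.cvtColor(r.snapshot(c),cv2.COLOR_RGB2BGR)
    x0,y0,x1,y1=box
    q=cv2.resize(p[y0:y1,x0:x1],None,fx=s,fy=s,interpolation=cv2.INTER_CUBIC)
    for P,col in draw:
        u=(proj(c,P)-[x0,y0]+.5)*s
        cv2.circle(q,tuple(int(v) for v in u),2,col,-1)
    cv2.imwrite(f"pics/{name}.png",q)
E
python3 - <<'E'
from h import *
for n,a,b,z in[("center",(295.8,177.3),(347.9,214.6),23),("grip",(341.7,164.9),(363.6,273.8),40),("nose",(281.7,177.4),(341,200.5),23),("entry",(260.7,280.9),(191.9,196.1),12),("chamber",(256.2,284.3),(189.1,204.1),0)]:
    print(n,tri(a,b),onz("side",a,z).round(1),onz("top",b,z).round(1))
for c in("side","top"):
    r.snapshot(c)
    for t in["cartridge_center","chamber","cradle"]:
        for d in r.trace(c,t):
            m=d["mask"];cs,_=cv2.findContours(m.astype(np.uint8),0,2)
            print(c,t,d["conf"],np.round(d["position"],1),m.sum(),cv2.minAreaRect(max(cs,key=cv2.contourArea)))
crop("top","t1",(90,140,390,290),2.6)
crop("side","s1",(190,150,360,370),2.7)
E
```

```text
center (array([ 542.69463156, -329.27847331,   11.07151918]), [np.float64(2.7), np.float64(2.7)]) [ 539. -316.   23.] [ 544.3 -327.2   23. ]
grip (array([ 409.41119363, -354.45876351,   56.61213103]), [np.float64(1.4), np.float64(1.4)]) [ 409.5 -374.1   40. ] [ 407.2 -358.    40. ]
nose (array([ 579.1006212 , -311.86643255,   19.90858519]), [np.float64(1.0), np.float64(1.0)]) [ 579.7 -308.7   23. ] [ 577.7 -311.3   23. ]
entry (array([582.94844566,  43.63975056,  12.48314248]), [np.float64(5.3), np.float64(5.3)]) [577.7  43.8  12. ] [588.3  43.9  12. ]
chamber (array([578.41388958,  51.749897  ,   6.56168172]), [np.float64(8.7), np.float64(8.7)]) [588.1  47.3   0. ] [570.4  52.6   0. ]
side cartridge_center 0.89 [299.6 175.2] 584 ((308.9779357910156, 175.1681671142578), (15.498927116394043, 54.21298599243164), 86.18592071533203)
side cartridge_center 0.72 [301.5 136.7] 552 ((307.1617431640625, 138.8970489501953), (52.99306106567383, 14.405879974365234), 30.963756561279297)
side chamber 0.89 [246.1 310.7] 6990 ((246.3234100341797, 297.1457824707031), (72.81793975830078, 138.54656982421875), 19.50244903564453)
side cradle 0.61 [341.6 180.6] 278 ((334.0, 172.0), (20.0, 32.0), 90.0)
top cartridge_center 0.85 [435.8 210.2] 1223 ((428.33599853515625, 219.69671630859375), (22.918601989746094, 81.04734802246094), 39.80556869506836)
top cartridge_center 0.69 [349.3 221.3] 990 ((351.7452697753906, 237.85848999023438), (82.5536880493164, 19.64255714416504), 74.05460357666016)
top chamber 0.84 [157.4 195. ] 6403 ((176.306396484375, 193.54283142089844), (153.0995635986328, 62.77156448364258), 9.323592185974121)
```

View pics/t1.png

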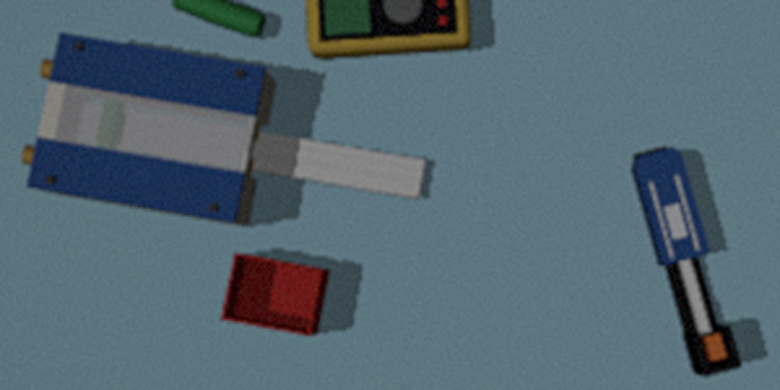

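View pics/s1.png

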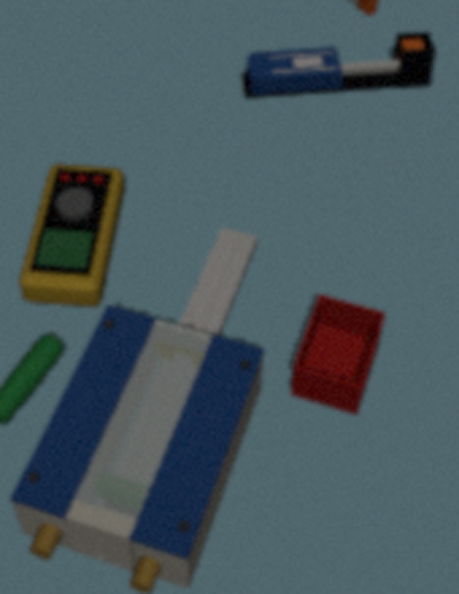

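```bash
python3 - <<'E'
from h import *
crop("top","t2",(92,145,262,235),4.6)
crop("top","t3",(320,185,390,290),5.6)
crop("side","s2",(190,225,295,370),4.1)
crop("side","s3",(270,155,360,195),8.5)
E
```

```text
(no output)
```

View pics/t2.png

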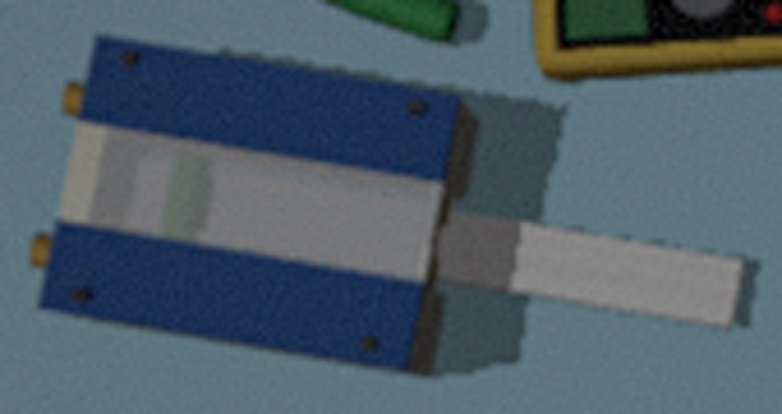

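View pics/t3.png

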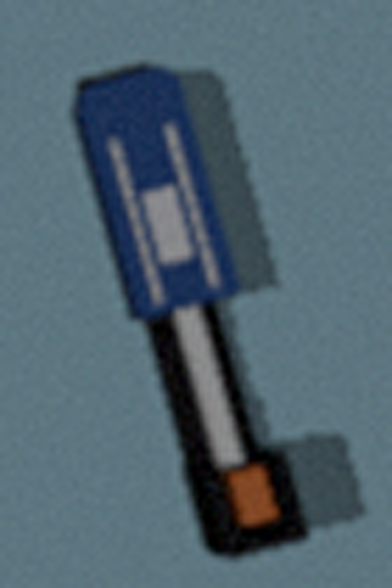

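View pics/s2.png

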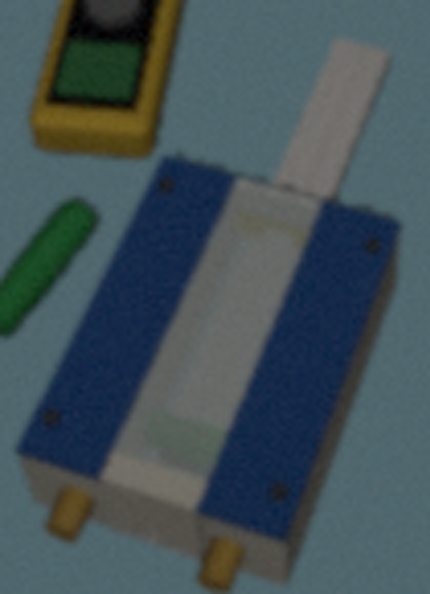

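View pics/s3.png

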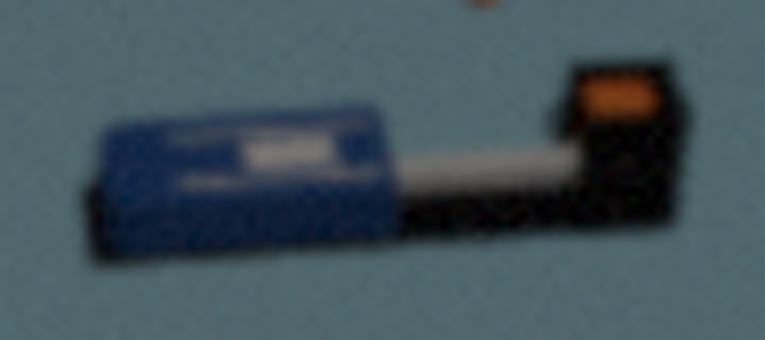

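```bash
cat > fit.py <<'E'
from h import *
from scipy.optimize import least_squares
def fit(obs,x0,free_z=False):
    def P(p,l):
        c,s=np.cos(p[2]),np.sin(p[2]);return [p[0]+c*l[0]-s*l[1],p[1]+s*l[0]+c*l[1],l[2]+(p[3] if len(p)>3 else 0)]
    f=lambda p:np.concatenate([proj(c,P(p,l))-px for c,l,px in obs])
    s=least_squares(f,x0,x_scale=[1,1,.01]+[1]*(len(x0)-3),loss="soft_l1");return s.x,f(s.x).reshape(-1,2)
def U(px,box,s): return (np.array(px)+.5)/s-.5+np.array(box)
E
python3 - <<'E'
from fit import *
t=lambda l,p:("top",l,U(p,(92,145),4.6))
s=lambda l,p:("side",l,U(p,(190,225),4.1))
ot=[t((185,-70,61),(98,37)),t((0,-70,61),(460,97)),t((0,70,61),(407,372)),t((185,70,61),(41,305)),t((-150,-18,12),(744,257)),t((-150,18,12),(731,327))]
os=[s((0,-70,61),(165,157)),s((0,70,61),(398,226)),s((185,70,61),(290,540)),s((185,-70,61),(20,455)),s((-150,-18,12),(335,40)),s((-150,18,12),(388,50))]
for o in(ot,os,ot+os):
    p,e=fit(o,[580,45,1.5]);print("chamber",p[:2].round(1),np.degrees(p[2]).round(2),e.round(1).tolist())
t=lambda l,p:("top",l,U(p,(320,185),5.6))
s=lambda l,p:("side",l,U(p,(270,155),8.5))
ot=[t((-50,22,34),(131,318)),t((-50,-22,34),(238,292)),t((50,0,34),(117,77)),t((-129,0,52),(251,495)),t((40,22,34),(78,112))]
os=[s((-50,22,34),(392,168)),s((-50,-22,34),(378,105)),s((-129,0,52),(620,98))]
for o in(ot,os,ot+os):
    p,e=fit(o,[540,-327,.3]);print("cart",p[:2].round(1),np.degrees(p[2]).round(2),e.round(1).tolist())
E
```

```text
chamber [583.9  47.3] 80.64 [[-0.1, -0.6], [0.1, -0.5], [0.1, -0.2], [-0.4, 0.8], [0.0, 0.5], [0.3, 0.0]]
chamber [581.7  49.6] 81.22 [[-0.5, 0.1], [1.1, -0.7], [0.1, 0.3], [-0.3, -0.1], [-0.1, -0.4], [0.2, 0.5]]
chamber [582.8  48.2] 81.03 [[-0.9, 0.4], [-0.5, -0.0], [-0.1, 0.4], [-0.7, 1.9], [-0.3, 0.5], [-0.0, 0.1], [-0.8, -0.5], [0.6, -1.2], [-0.7, -0.5], [-0.9, -1.0], [-0.3, -0.8], [0.0, 0.1]]
cart [ 534.  -322.4] 15.48 [[0.7, 0.4], [-0.1, 0.1], [0.3, -0.4], [-0.2, -0.0], [-0.6, -0.1]]
cart [ 535.2 -332.8] 10.14 [[-0.1, 1.5], [0.2, -1.1], [-0.1, -0.1]]
cart [ 533.9 -322.8] 15.26 [[0.8, 0.5], [-0.1, 0.2], [0.5, -0.3], [-0.2, 0.1], [-0.4, -0.1], [0.5, 2.8], [-0.5, 0.2], [-0.5, -0.4]]
```

```bash
cat > plan.py <<'E'
from fit import *
from scipy.spatial.transform import Rotation as Ro
def plan(tcp,yaw):
    s=r.sense();R0=Ro.from_euler('xyz',s["tcp_rot"],degrees=True)
    Rt=Ro.from_euler('xyz',[-90,0,yaw],degrees=True)
    print("t",s["time"],"pos",s["tool_pos"].round(1),"rot",s["tcp_rot"].round(2),"F",s["ft_force"].round(1),"gap",round(s["finger_gap"],1))
    print("shift",(R0.inv().apply(np.array(tcp)-s["tool_pos"])/1000).round(4),"turn",(R0.inv()*Rt).as_rotvec().round(4))
E
python3 - <<'E'
from plan import *
c,s=np.cos(np.radians(15.4)),np.sin(np.radians(15.4))
plan([534-21*c,-322.5-21*s,160],-164.6)
E
```

```text
t 1.5 pos [ 192.6 -568.2  303.9] rot [ -90.     -0.   -161.28] F [ 0.2 -0.1  0.8] gap 85.3
shift [-0.3812  0.1439 -0.1243] turn [0.0001 0.058  0.    ]
```

arm_command(
  increments=[
    [-0.06,0.02,-0.02,0,0.01,0],
    [-0.11,0.04,-0.036,0,0.02,0],
    [-0.16,0.06,-0.052,0,0.03,0],
    [-0.21,0.08,-0.068,0,0.04,0],
    [-0.26,0.1,-0.084,0,0.05,0],
    [-0.31,0.12,-0.1,0,0.058,0],
    [-0.35,0.135,-0.115,0,0.058,0],
    [-0.3812,0.1439,-0.1243,0,0.058,0],
    [-0.3812,0.1439,-0.1243,0,0.058,0],
    [-0.3812,0.1439,-0.1243,0,0.058,0],
  ],
  jaw=-1,
  force=50,
)

```text
time: 2.75
tool_pos: [513.5, -328.4, 160.1]
tcp_rot: [-90.0, -0.0, -164.6]
ft_force: [0.1, -0.2, -0.3]
finger_gap: 85.3
```

```bash
python3 - <<'E'
from plan import *
c,s=np.cos(np.radians(15.4)),np.sin(np.radians(15.4))
plan([534-21*c,-322.5-21*s,78],-164.6)
crop("top","t4",(300,165,400,300),4.4)
crop("side","s4",(260,100,370,200),5)
E
```

```text
t 2.75 pos [ 513.5 -328.4  160.1] rot [-8.9990e+01 -2.0000e-02 -1.6458e+02] F [ 0.1 -0.2 -0.3] gap 85.3
shift [-0.0003  0.0821 -0.0003] turn [-0.0003  0.0004  0.0003]
```

View pics/t4.png

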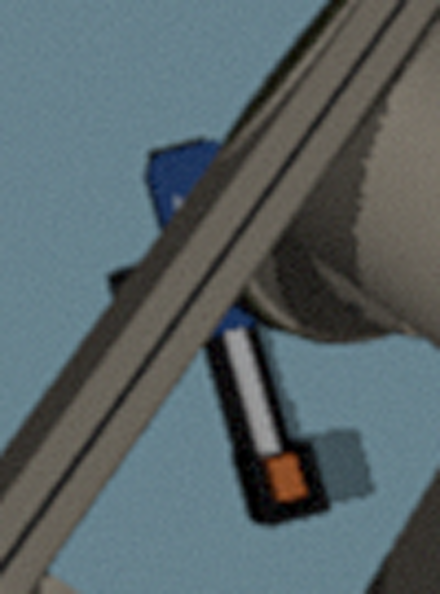

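View pics/s4.png

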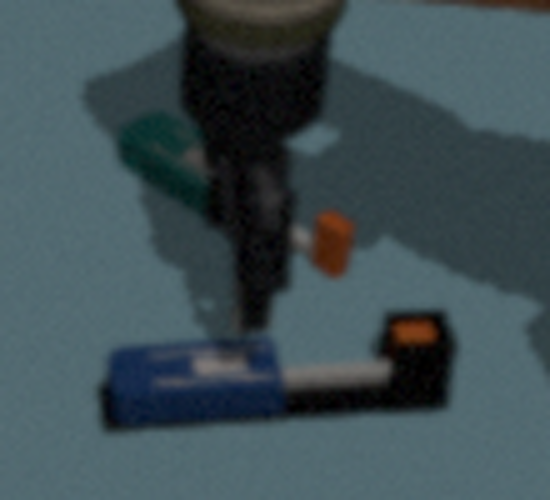

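The pictures show the gripper standing over the cartridge body (side: fingers at about (308,163) px, and the body at (298,177)). I'll descend and grip.

arm_command(
  increments=[
    [0,0.02,0,0,0,0],
    [0,0.04,0,0,0,0],
    [0,0.055,0,0,0,0],
    [0,0.067,0,0,0,0],
    [0,0.076,0,0,0,0],
    [0,0.082,0,0,0,0],
    [0,0.082,0,0,0,0],
    [0,0.082,0,0,0,0],
    [0,0.082,0,0,0,0],
    [0,0.082,0,0,0,0],
  ],
  jaw=-1,
)

```text
time: 4.1
tool_pos: [514.0, -328.3, 78.4]
tcp_rot: [-90.0, 0.0, -164.6]
ft_force: [-0.8, -0.0, 0.3]
finger_gap: 85.7
```

arm_command(
  increments=[
    [0,0,0,0,0,0],
    [0,0,0,0,0,0],
    [0,0,0,0,0,0],
    [0,0,0,0,0,0],
    [0,0,0,0,0,0],
    [0,0,0,0,0,0],
    [0,0,0,0,0,0],
    [0,0,0,0,0,0],
    [0,0,0,0,0,0],
    [0,0,0,0,0,0],
  ],
  jaw=1,
  force=50,
)

```text
time: 5.35
tool_pos: [513.9, -328.3, 78.3]
tcp_rot: [-90.0, 0.0, -164.6]
ft_force: [-0.5, -0.5, 4.8]
finger_gap: 43.1
```

arm_command(
  increments=[
    [0,-0.005,0,0,0,0],
    [0,-0.015,0,0,0,0],
    [0,-0.028,0,0,0,0],
    [0,-0.042,0,0,0,0],
    [0,-0.056,0,0,0,0],
    [0,-0.07,0,0,0,0],
    [0,-0.08,0,0,0,0],
    [0,-0.08,0,0,0,0],
    [0,-0.08,0,0,0,0],
    [0,-0.08,0,0,0,0],
  ],
  jaw=1,
)

```text
time: 6.6
tool_pos: [513.3, -327.8, 157.1]
tcp_rot: [-90.1, -0.1, -164.6]
ft_force: [-0.1, -0.1, -2.4]
finger_gap: 42.9
```

```bash
python3 - <<'E'
from plan import *
crop("top","t5",(300,165,400,300),4.4)
crop("side","s5",(240,90,380,200),5)
c,s=np.cos(np.radians(80.8)),np.sin(np.radians(80.8))
# nose 35mm before face -> centre -85 -> grasp -106
plan([583-110*c,48-110*s,150],-99.2)
E
```

```text
t 6.7 pos [ 513.4 -327.9  157.3] rot [-9.005e+01 -4.000e-02 -1.646e+02] F [ 0.7 -0.2 -1.9] gap 43.2
shift [-0.1211  0.0074 -0.244 ] turn [ 1.2000e-03 -1.1414e+00  1.0000e-04]
```

View pics/t5.png

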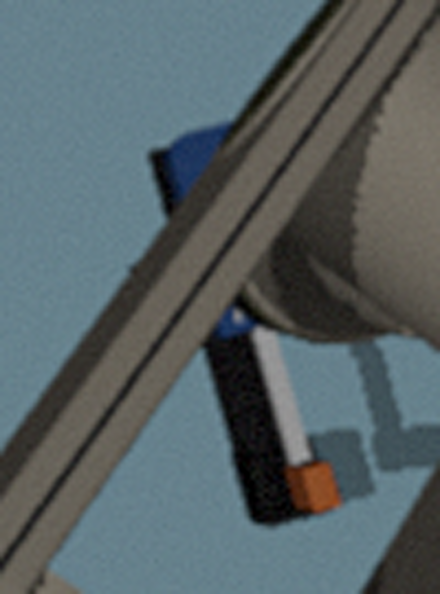

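View pics/s5.png

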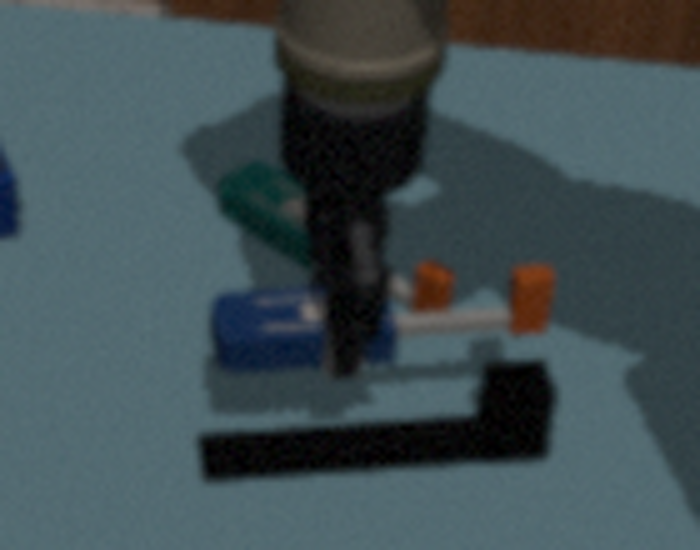

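arm_command(
  increments=[
    [-0.015,0,-0.03,0,-0.12,0],
    [-0.03,0,-0.06,0,-0.28,0],
    [-0.045,0,-0.09,0,-0.44,0],
    [-0.06,0,-0.12,0,-0.6,0],
    [-0.075,0,-0.15,0,-0.76,0],
    [-0.09,0,-0.18,0,-0.9,0],
    [-0.105,0,-0.21,0,-1.03,0],
    [-0.117,0,-0.235,0,-1.12,0],
    [-0.1211,0,-0.244,0,-1.1414,0],
    [-0.1211,0,-0.244,0,-1.1414,0],
  ],
  jaw=1,
)

```text
time: 7.95
tool_pos: [565.6, -60.5, 157.8]
tcp_rot: [-90.0, -0.0, -99.2]
ft_force: [0.1, 0.2, -2.5]
finger_gap: 43.3
```

```bash
python3 - <<'E'
from plan import *
c,s=np.cos(np.radians(80.8)),np.sin(np.radians(80.8))
plan([583-110*c,48-110*s,100],-99.2)
crop("top","t6",(180,150,340,260),5)
crop("side","s6",(190,145,320,285),4.2)
E
```

```text
t 7.95 pos [565.6 -60.5 157.8] rot [-9.002e+01 -1.000e-02 -9.921e+01] F [ 0.1  0.2 -2.5] gap 43.3
shift [ 0.0001  0.0578 -0.0002] turn [ 0.0003 -0.0001  0.0002]
```

View pics/t6.png

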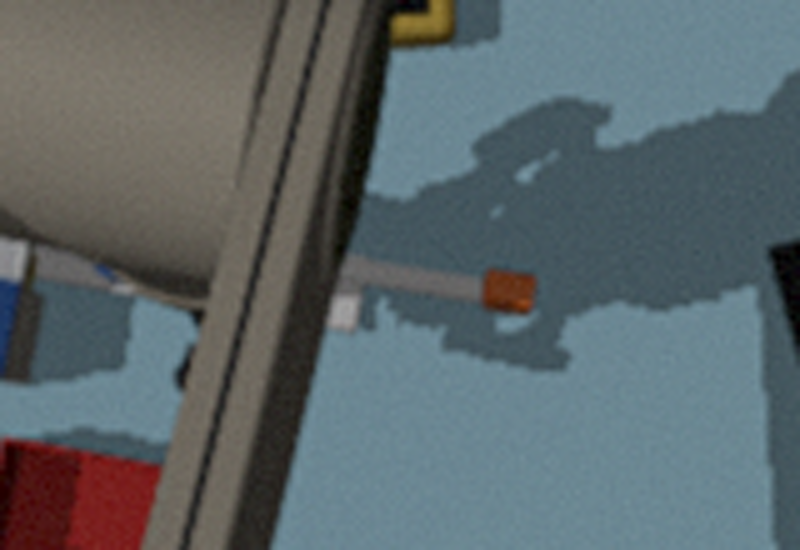

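View pics/s6.png

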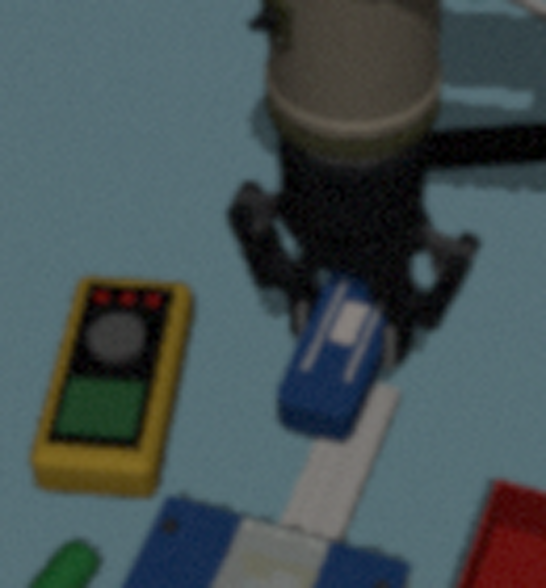

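arm_command(
  increments=[
    [0,0.015,0,0,0,0],
    [0,0.03,0,0,0,0],
    [0,0.045,0,0,0,0],
    [0,0.058,0,0,0,0],
    [0,0.067,0,0,0,0],
    [0,0.073,0,0,0,0],
    [0,0.073,0,0,0,0],
    [0,0.073,0,0,0,0],
    [0,0.073,0,0,0,0],
    [0,0.073,0,0,0,0],
  ],
  jaw=1,
)

```text
time: 9.3
tool_pos: [565.9, -60.8, 85.4]
tcp_rot: [-90.0, -0.0, -99.2]
ft_force: [-0.7, -0.4, -2.2]
finger_gap: 43.4
```

```bash
python3 - <<'E'
from plan import *
plan([565,-60,81],-99.2)
print([onz("top",p,45).round() for p in[(178,238),(217,241),(213,268)]],[onz("top",p,36).round() for p in[(208,160),(271,158)]])
print([(d["position"],d["conf"]) for c in("side",) for t in("cartridge_center","cartridge_nose","cartridge_grip","entry") for d in r.spot_point(c,t)][:0])
crop("top","t7",(180,150,340,260),5)
crop("side","s7",(220,200,310,290),6.5)
E
```

```text
t 9.3 pos [565.9 -60.8  85.4] rot [-89.96  -0.   -99.2 ] F [-0.7 -0.4 -2.2] gap 43.4
shift [-0.0006  0.0044 -0.0011] turn [-0.0007 -0.      0.    ]
[array([487.,  67.,  45.]), array([480., -23.,  45.]), array([419., -15.,  45.])] [array([671.,   3.,  36.]), array([ 676., -146.,   36.])]
[]
```

View pics/t7.png

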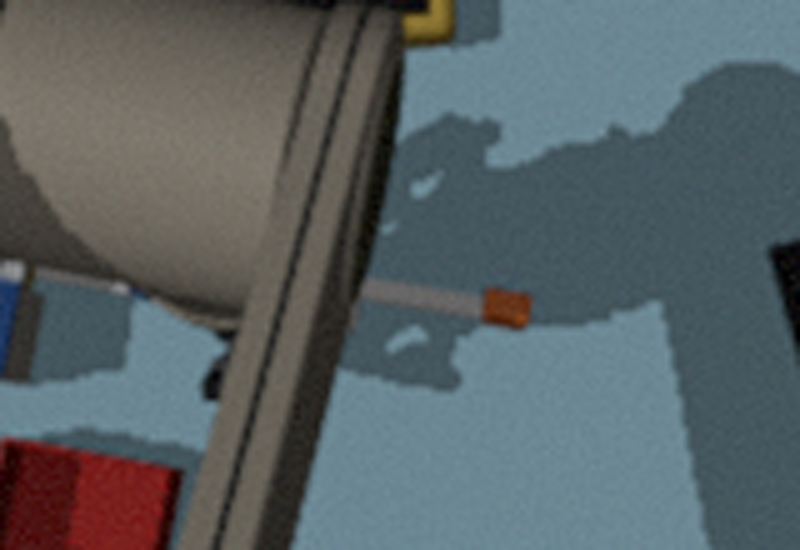

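View pics/s7.png

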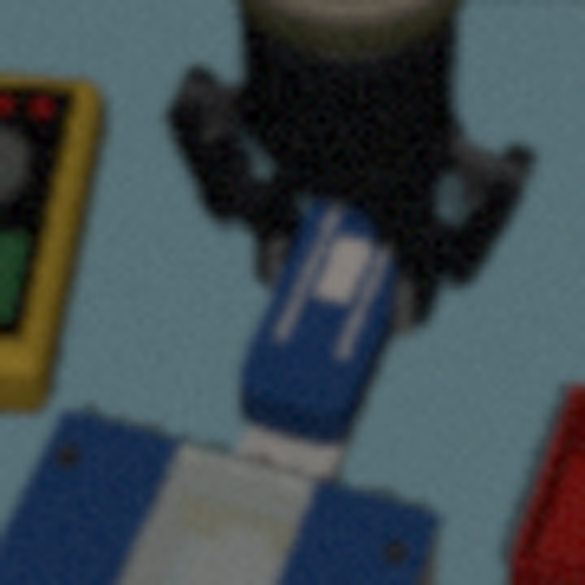

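```bash
cat > ov.py <<'E'
from plan import *
def ov(name,cam,box,s,ch,off=21,cy=0,dyaw=0):
    st=r.sense();x,y,z=st["tool_pos"];yaw=np.radians(st["tcp_rot"][2]+180+dyaw)
    D=[]
    C=np.array([x,y])+off*np.array([np.cos(yaw),np.sin(yaw)])+cy*np.array([-np.sin(yaw),np.cos(yaw)])
    def pt(o,a,l,zz): c,q=np.cos(a),np.sin(a);return [o[0]+c*l[0]-q*l[1],o[1]+q*l[0]+c*l[1],zz]
    zt=z-78.3+34
    for t in np.linspace(-50,40,40):
        for w in(-22,22):D.append((pt(C,yaw,(t,w),zt),(0,255,255)))
    for w in np.linspace(-12,12,12):D+= [(pt(C,yaw,(50,w),zt),(0,255,255)),(pt(C,yaw,(50,w),zt-22),(255,255,0))]
    for w in np.linspace(-7,7,7):D+= [(pt(C,yaw,(-129+e,w),zt+18),(255,255,0)) for e in(-11,11)]
    o=ch[:2];a=np.radians(ch[2])
    for w in np.linspace(-70,70,50):D.append((pt(o,a,(0,w),61),(0,0,255)))
    for t in np.linspace(-150,0,60):
        for w in(-18,18):D.append((pt(o,a,(t,w),12),(0,255,0)))
    for t in np.linspace(0,185,50):
        for w in(-70,70):D.append((pt(o,a,(t,w),61),(0,0,255)))
    b=np.array(C)-o;print("centre in chamber",b@[np.cos(a),np.sin(a)],b@[-np.sin(a),np.cos(a)])
    crop(cam,name,box,s,[(P,c) for P,c in D])
E
sed -i 's/,2,col,-1)/,1,col,-1)/' h.py
python3 - <<'E'
from ov import *
ov("s8","side",(200,195,310,295),7,(582.8,48.2,80.85))
ov("t8","top",(180,150,340,260),5,(582.8,48.2,80.85))
E
```

```text
centre in chamber -89.2883775662489 -0.4514248114870796
centre in chamber -89.2899592423226 -0.4527063195805958
```

View pics/s8.png

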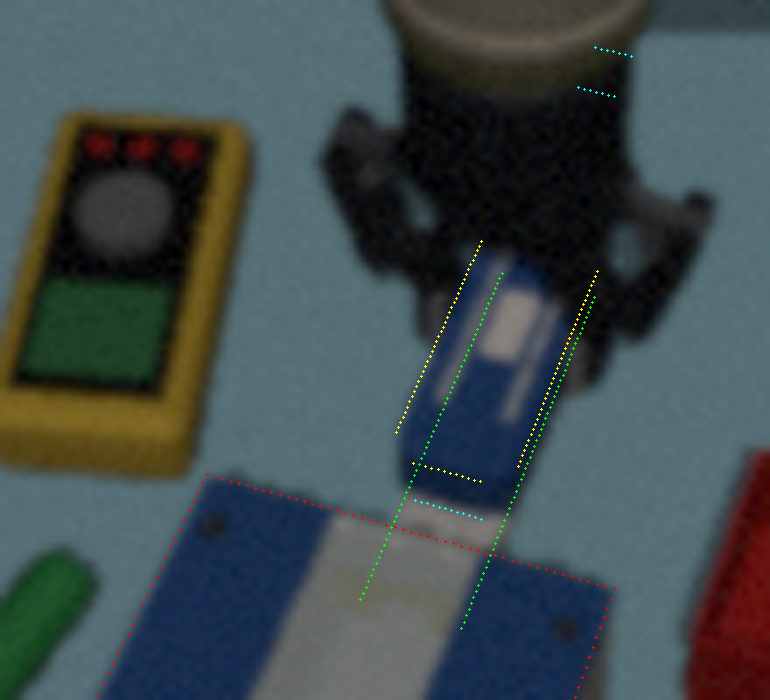

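View pics/t8.png

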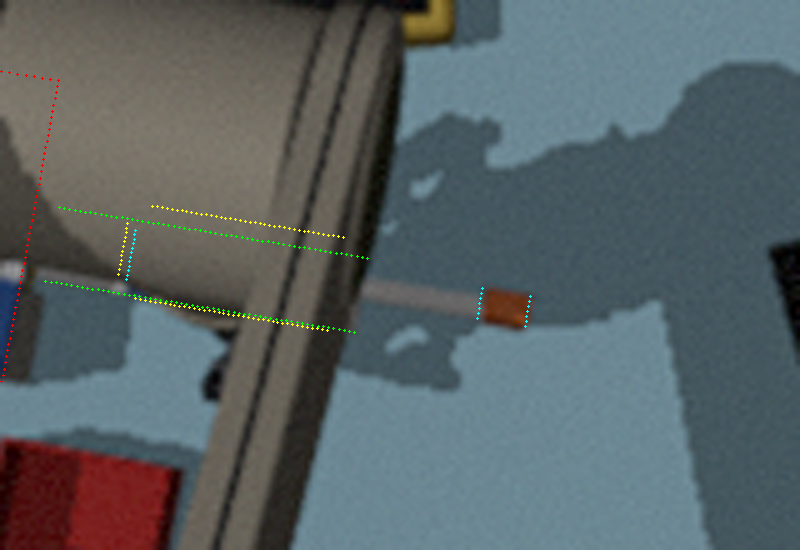

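```bash
python3 - <<'E'
from ov import *
crop("side","s9",(250,225,292,275),14)
import cv2
i=cv2.imread("pics/s9.png");i=cv2.convertScaleAbs(i,alpha=1.8,beta=0)
import numpy as np
for k in range(0,42,5):cv2.putText(i,str(250+k),(k*14,10),0,.35,(255,255,255))
for k in range(0,50,5):cv2.putText(i,str(225+k),(0,k*14+10),0,.35,(255,255,255))
cv2.imwrite("pics/s9.png",i)
# predicted lines
E
```

```text
(no output)
```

View pics/s9.png

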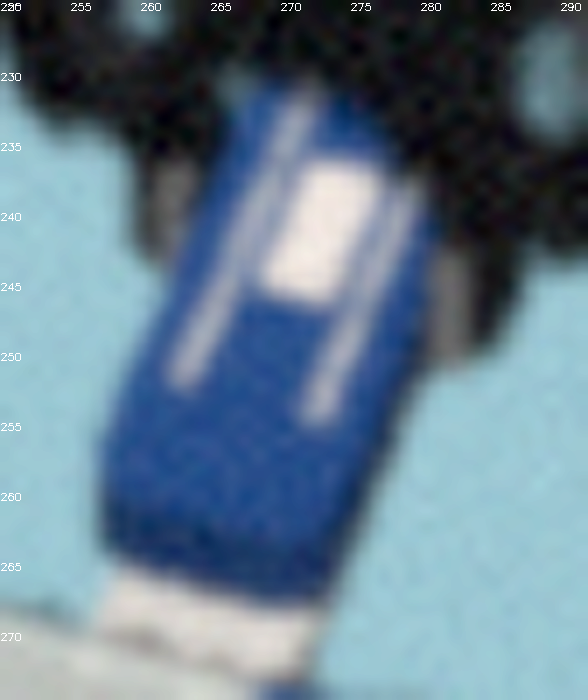

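```bash
python3 - <<'E'
from ov import *
o=np.array((582.8,48.2));a=np.radians(80.85)
f=lambda p,z:(lambda b:(round(b@[np.cos(a),np.sin(a)],1),round(b@[-np.sin(a),np.cos(a)],1)))(onz("side",p,z)[:2]-o)
zt=r.sense()["tool_pos"][2]-78.3+34
for p in[(268,253.6),(272.9,241.4),(263,252.5),(272.9,254.6)]:print("top",f(p,zt))
for p in[(257.5,266.1),(256.5,270.7),(272.2,268.6),(271.1,273)]:print("rw",f(p,12))
# runway far end from first picture s2
from fit import U
for p in[(335,40),(388,50)]:print("rwend",f(U(p,(190,225),4.1),12))
for p in [(165,157),(398,226)]:print("roof",f(U(p,(190,225),4.1),61))
E
```

```text
top (np.float64(-66.0), np.float64(1.9))
top (np.float64(-105.2), np.float64(1.3))
top (np.float64(-65.3), np.float64(-10.6))
top (np.float64(-66.9), np.float64(14.0))
rw (np.float64(-42.4), np.float64(-17.1))
rw (np.float64(-29.1), np.float64(-14.9))
rw (np.float64(-46.8), np.float64(19.1))
rw (np.float64(-33.9), np.float64(20.6))
rwend (np.float64(-147.4), np.float64(-16.9))
rwend (np.float64(-150.4), np.float64(17.4))
roof (np.float64(1.0), np.float64(-67.6))
roof (np.float64(3.2), np.float64(69.6))
```

arm_command(
  increments=[
    [0,0.004,0,0,0,0],
    [0,0.0066,0,0,0,0],
    [0,0.0066,0,0,0,0],
    [-0.008,0.0066,0,0,0,0],
    [-0.016,0.0066,0,0,0,0],
    [-0.024,0.0066,0,0,0,0],
    [-0.032,0.0066,0,0,0,0],
    [-0.04,0.0066,0,0,0,0],
    [-0.044,0.0066,0,0,0,0],
    [-0.044,0.0066,0,0,0,0],
  ],
  jaw=1,
)

```text
time: 11.0
tool_pos: [572.7, -17.0, 78.3]
tcp_rot: [-90.0, -0.0, -99.2]
ft_force: [0.3, 0.5, -3.3]
finger_gap: 43.1
```

```bash
python3 - <<'E'
from ov import *
plan([565,-60,81],-99.2)
ov("s10","side",(200,195,310,295),7,(582.8,48.2,80.85))
E
```

```text
t 11.0 pos [572.7 -17.   78.3] rot [-90.01  -0.   -99.17] F [ 0.3  0.5 -3.3] gap 43.1
shift [ 0.0437 -0.0027 -0.0008] turn [0.0002 0.0005 0.    ]
centre in chamber -44.96189032788189 -0.41924128578074527
```

View pics/s10.png

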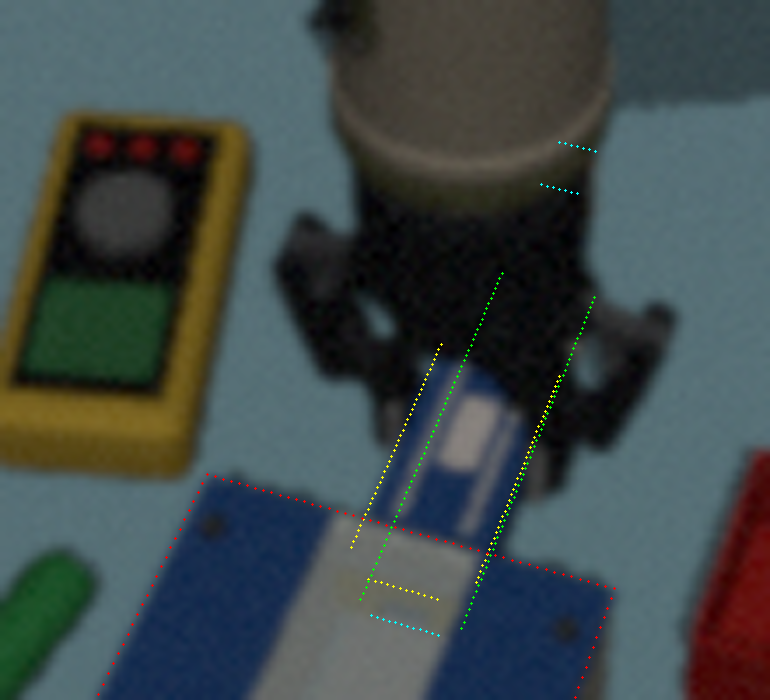

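arm_command(
  increments=[
    [-0.005,0,0,0,0,0],
    [-0.01,0,0,0,0,0],
    [-0.015,0,0,0,0,0],
    [-0.02,0,0,0,0,0],
    [-0.025,0,0,0,0,0],
    [-0.03,0,0,0,0,0],
    [-0.035,0,0,0,0,0],
    [-0.0385,0,0,0,0,0],
    [-0.0385,0,0,0,0,0],
    [-0.0385,0,0,0,0,0],
  ],
  jaw=1,
)

```text
time: 12.3
tool_pos: [578.9, 21.2, 78.3]
tcp_rot: [-90.0, 0.0, -99.2]
ft_force: [1.0, 2.1, -2.9]
finger_gap: 43.1
```

```bash
python3 - <<'E'
from ov import *
plan([565,-60,81],-99.2)
ov("s11","side",(200,215,310,315),7,(582.8,48.2,80.85))
crop("side","s11b",(200,215,310,315),7)
crop("top","t11",(90,140,330,260),3.3)
E
```

```text
t 12.3 pos [578.9  21.2  78.3] rot [-9.000e+01  5.000e-02 -9.919e+01] F [ 1.   2.1 -2.9] gap 43.1
shift [ 0.0824 -0.0027 -0.0008] turn [-0.      0.0001 -0.0008]
centre in chamber -6.231672375688962 -0.47643564404485295
```

View pics/s11b.png

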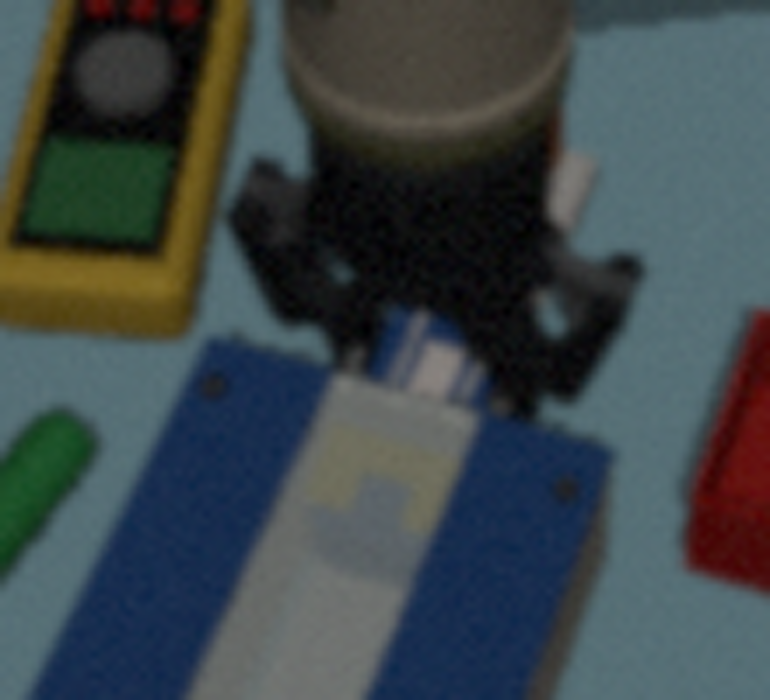

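View pics/t11.png

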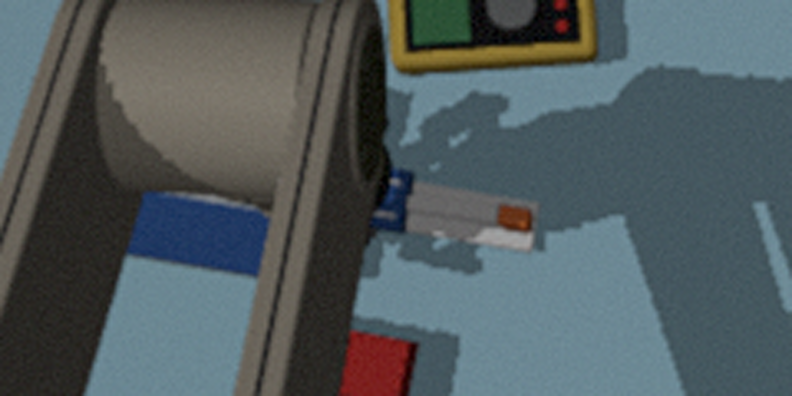

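The flap (yellow) rides on the nose at about (253,285) px through the window. I'll release it.

arm_command(
  increments=[
    [0,0,0,0,0,0],
    [0,0,0,0,0,0],
    [0,0,0,0,0,0],
    [0,0,0,0,0,0],
    [0,0,0,0,0,0],
    [0,0,0,0,0,0],
    [0,-0.004,0,0,0,0],
    [0,-0.01,0,0,0,0],
    [0,-0.015,0,0,0,0],
    [0,-0.015,0,0,0,0],
  ],
  jaw=-1,
)

```text
time: 13.7
tool_pos: [579.5, 20.7, 94.3]
tcp_rot: [-89.9, 0.0, -99.2]
ft_force: [0.4, 0.3, 0.2]
finger_gap: 85.5
```

arm_command(
  increments=[
    [0.01,0,0,0,0,0],
    [0.024,0,0,0,0,0],
    [0.04,0,0,0,0,0],
    [0.056,0,0,0,0,0],
    [0.072,0,0,0,0,0],
    [0.088,0,0,0,0,0],
    [0.1,0,0,0,0,0],
    [0.108,0,0,0,0,0],
    [0.108,0,0,0,0,0],
    [0.108,0,0,0,0,0],
  ],
  jaw=-1,
)

```text
time: 14.95
tool_pos: [561.7, -85.6, 93.4]
tcp_rot: [-90.0, 0.0, -99.2]
ft_force: [0.1, 0.6, -0.5]
finger_gap: 85.9
```

```bash
python3 - <<'E'
from ov import *
plan([565,-60,94],-99.2)
crop("side","s12",(190,175,310,325),4)
crop("top","t12",(90,140,330,260),3.3)
E
```

```text
t 14.95 pos [561.7 -85.6  93.4] rot [-9.000e+01  1.000e-02 -9.919e+01] F [ 0.1  0.6 -0.5] gap 85.9
shift [-0.0258 -0.0006 -0.0008] turn [ 0.      0.0002 -0.0002]
```

View pics/s12.png

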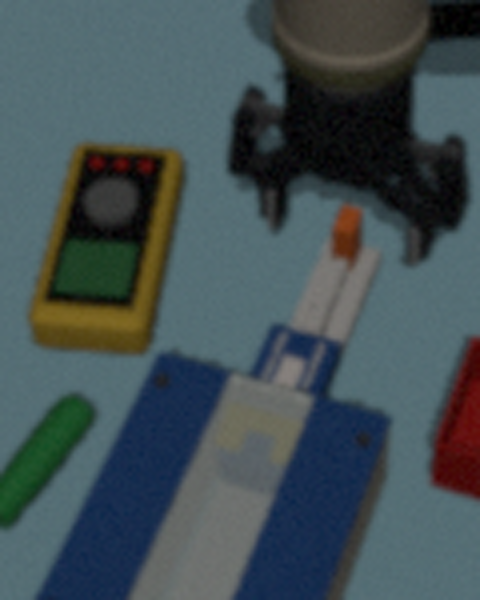

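View pics/t12.png

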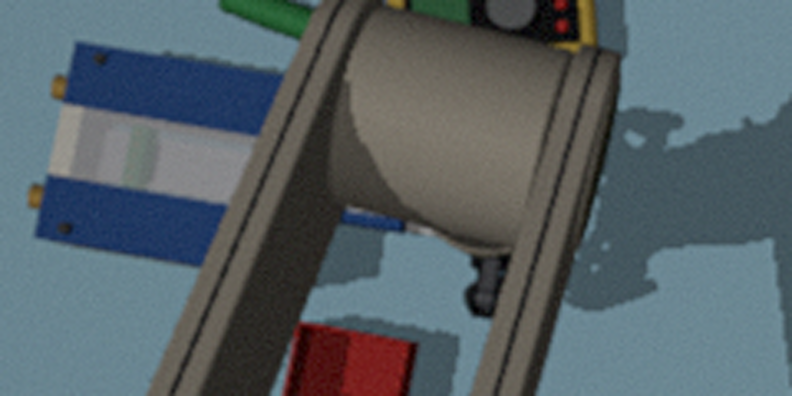

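arm_command(
  increments=[
    [0,0,0,0,0,0],
    [0,0,0,0,0,0],
    [0,0,0,0,0,0],
    [0,0,0,0,0,0],
    [0,0,0,0,0,0],
    [0,0,0,0,0,0],
    [0,0,0,0,0,0],
    [0,0,0,0,0,0],
    [0,0,0,0,0,0],
    [0,0,0,0,0,0],
  ],
  jaw=1,
  force=50,
)

```text
time: 16.3
tool_pos: [561.7, -85.9, 93.5]
tcp_rot: [-90.0, -0.0, -99.2]
ft_force: [-0.0, -0.2, 3.9]
finger_gap: 13.3
```

```bash
python3 - <<'E'
from ov import *
plan([565,-60,94],-99.2)
crop("side","s13",(190,175,310,325),4)
E
```

```text
t 16.3 pos [561.7 -85.9  93.5] rot [-89.99  -0.   -99.2 ] F [-0.  -0.2  3.9] gap 13.3
shift [-0.0261 -0.0005 -0.0009] turn [-0.0001 -0.      0.    ]
```

View pics/s13.png

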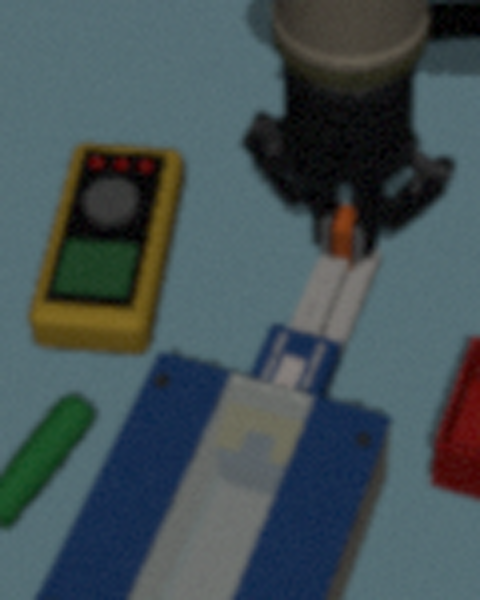

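arm_command(
  increments=[
    [-0.004,0,0,0,0,0],
    [-0.012,0,0,0,0,0],
    [-0.02,0,0,0,0,0],
    [-0.028,0,0,0,0,0],
    [-0.036,0,0,0,0,0],
    [-0.044,0,0,0,0,0],
    [-0.052,0,0,0,0,0],
    [-0.06,0,0,0,0,0],
    [-0.068,0,0,0,0,0],
    [-0.072,0,0,0,0,0],
  ],
  jaw=1,
)

```text
time: 17.6
tool_pos: [573.3, -15.7, 93.5]
tcp_rot: [-90.0, -0.1, -99.2]
ft_force: [-0.5, -6.9, 3.0]
finger_gap: 13.1
```

```bash
python3 - <<'E'
from ov import *
plan([565,-60,94],-99.2)
crop("side","s14",(190,215,310,365),4)
E
```

```text
t 17.6 pos [573.3 -15.7  93.5] rot [-89.97  -0.1  -99.21] F [-0.5 -6.9  3. ] gap 13.1
shift [ 0.0451 -0.0004 -0.0011] turn [-0.0005 -0.0002  0.0018]
```

View pics/s14.png

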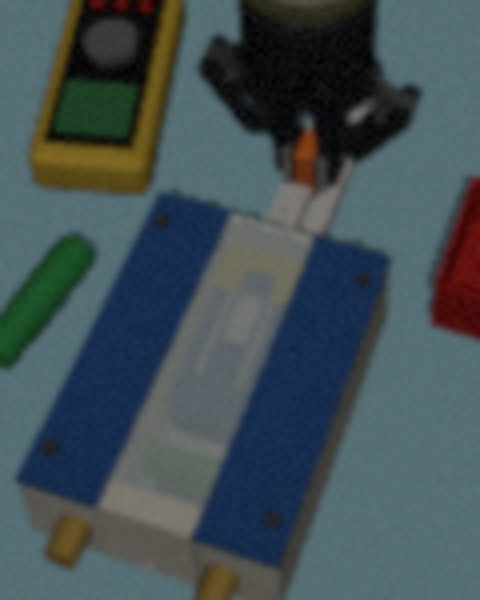

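arm_command(
  increments=[
    [-0.002,0,0,0,0,0],
    [-0.004,0,0,0,0,0],
    [-0.006,0,0,0,0,0],
    [-0.008,0,0,0,0,0],
    [-0.01,0,0,0,0,0],
    [-0.012,0,0,0,0,0],
    [-0.014,0,0,0,0,0],
    [-0.015,0,0,0,0,0],
    [-0.016,0,0,0,0,0],
    [-0.017,0,0,0,0,0],
  ],
)

```text
time: 18.9
tool_pos: [576.0, 0.7, 93.5]
tcp_rot: [-90.0, -0.1, -99.2]
ft_force: [-1.3, -7.7, 2.9]
finger_gap: 13.4
```

arm_command(
  increments=[
    [-0.0005,0,0,0,0,0],
    [-0.001,0,0,0,0,0],
    [-0.0015,0,0,0,0,0],
    [-0.002,0,0,0,0,0],
    [-0.0025,0,0,0,0,0],
    [-0.003,0,0,0,0,0],
    [-0.0035,0,0,0,0,0],
    [-0.004,0,0,0,0,0],
    [-0.0045,0,0,0,0,0],
    [-0.005,0,0,0,0,0],
  ],
)

```text
time: 20.15
tool_pos: [576.8, 5.6, 93.5]
tcp_rot: [-90.0, -0.1, -99.2]
ft_force: [-1.8, -7.2, 3.4]
finger_gap: 13.5
```

arm_command(
  increments=[
    [-0.0004,0,0,0,0,0],
    [-0.0008,0,0,0,0,0],
    [-0.0012,0,0,0,0,0],
    [-0.0016,0,0,0,0,0],
    [-0.002,0,0,0,0,0],
    [-0.0024,0,0,0,0,0],
    [-0.0028,0,0,0,0,0],
    [-0.0032,0,0,0,0,0],
    [-0.0036,0,0,0,0,0],
    [-0.004,0,0,0,0,0],
  ],
)

```text
time: 21.4
tool_pos: [577.4, 9.6, 93.5]
tcp_rot: [-90.0, -0.1, -99.2]
ft_force: [-1.3, -7.3, 2.8]
finger_gap: 13.9
```

```bash
python3 - <<'E'
from ov import *
plan([565,-60,94],-99.2)
crop("side","s15",(190,225,310,375),4)
E
```

```text
t 21.4 pos [577.4   9.6  93.5] rot [-89.97  -0.1  -99.23] F [-1.3 -7.3  2.8] gap 13.9
shift [ 0.0707 -0.0004 -0.0011] turn [-0.0004 -0.0006  0.0018]
```

View pics/s15.png

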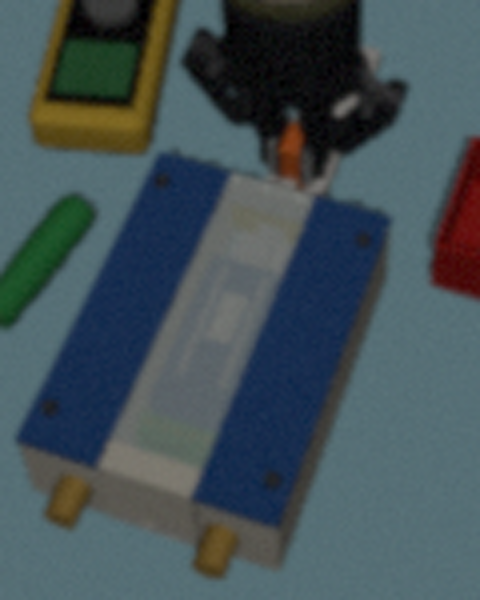

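arm_command(
  increments=[
    [-0.0003,0,0,0,0,0],
    [-0.0006,0,0,0,0,0],
    [-0.0009,0,0,0,0,0],
    [-0.0012,0,0,0,0,0],
    [-0.0015,0,0,0,0,0],
    [-0.0018,0,0,0,0,0],
    [-0.0021,0,0,0,0,0],
    [-0.0024,0,0,0,0,0],
    [-0.0027,0,0,0,0,0],
    [-0.003,0,0,0,0,0],
  ],
)

```text
time: 22.7
tool_pos: [577.9, 12.6, 93.5]
tcp_rot: [-90.0, -0.1, -99.2]
ft_force: [-0.9, -6.5, 3.0]
finger_gap: 13.7
```

arm_command(
  increments=[
    [-0.0002,0,0,0,0,0],
    [-0.0004,0,0,0,0,0],
    [-0.0006,0,0,0,0,0],
    [-0.0008,0,0,0,0,0],
    [-0.001,0,0,0,0,0],
    [-0.0012,0,0,0,0,0],
    [-0.0014,0,0,0,0,0],
    [-0.0016,0,0,0,0,0],
    [-0.0018,0,0,0,0,0],
    [-0.002,0,0,0,0,0],
  ],
)

```text
time: 23.95
tool_pos: [578.1, 13.9, 93.5]
tcp_rot: [-90.0, -0.2, -99.2]
ft_force: [-2.4, -11.8, 3.8]
finger_gap: 13.6
```

arm_command(
  increments=[
    [-0.0002,0,0,0,0,0],
    [-0.0004,0,0,0,0,0],
    [-0.0006,0,0,0,0,0],
    [-0.0008,0,0,0,0,0],
    [-0.001,0,0,0,0,0],
    [-0.0012,0,0,0,0,0],
    [-0.0014,0,0,0,0,0],
    [-0.0016,0,0,0,0,0],
    [-0.0018,0,0,0,0,0],
    [-0.002,0,0,0,0,0],
  ],
)

```text
time: 25.2
tool_pos: [578.2, 14.1, 93.5]
tcp_rot: [-90.0, -0.3, -99.3]
ft_force: [-4.5, -19.8, 5.1]
finger_gap: 13.1
```

```bash
python3 - <<'E'
from ov import *
plan([565,-60,94],-99.2)
crop("side","s16",(210,235,290,355),5)
E
```

```text
t 25.2 pos [578.2  14.1  93.5] rot [-90.    -0.32 -99.26] F [ -4.5 -19.8   5.1] gap 13.1
shift [ 0.0753 -0.0001 -0.0011] turn [-0.     -0.0011  0.0056]
```

View pics/s16.png

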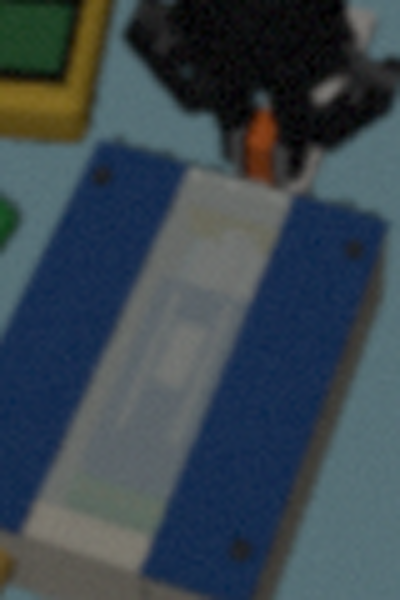

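arm_command(
  increments=[
    [0,0,0,0,0,0],
    [0,0,0,0,0,0],
    [0,0,0,0,0,0],
    [0,0,0,0,0,0],
    [0,0,0,0,0,0],
    [0,0,0,0,0,0],
    [0,-0.015,0,0,0,0],
    [0,-0.04,0,0,0,0],
    [0,-0.07,0,0,0,0],
    [0,-0.1,0,0,0,0],
  ],
  jaw=-1,
)

```text
time: 26.5
tool_pos: [578.6, 17.7, 195.5]
tcp_rot: [-89.9, 0.0, -99.2]
ft_force: [-0.7, 0.3, 0.2]
finger_gap: 85.1
```

arm_command(
  increments=[
    [0.04,-0.03,0,0,0,0],
    [0.09,-0.06,0,0,0,0],
    [0.14,-0.09,0,0,0,0],
    [0.19,-0.12,0,0,0,0],
    [0.24,-0.12,0,0,0,0],
    [0.29,-0.12,0,0,0,0],
    [0.33,-0.12,0,0,0,0],
    [0.35,-0.12,0,0,0,0],
    [0.35,-0.12,0,0,0,0],
    [0.35,-0.12,0,0,0,0],
  ],
  jaw=-1,
)

```text
time: 27.75
tool_pos: [522.8, -326.7, 313.7]
tcp_rot: [-90.0, 0.0, -99.2]
ft_force: [0.1, -0.2, 0.3]
finger_gap: 85.4
```

```bash
python3 - <<'E'
from ov import *
plan([565,-60,94],-99.2)
crop("side","s17",(180,205,310,370),3.6)
crop("top","t17",(92,145,262,235),4.6)
E
```

```text
t 27.75 pos [ 522.8 -326.7  313.7] rot [-8.999e+01  3.000e-02 -9.916e+01] F [ 0.1 -0.2  0.3] gap 85.4
shift [-0.2698  0.2198 -0.0008] turn [-0.0002  0.0008 -0.0006]
```

View pics/s17.png

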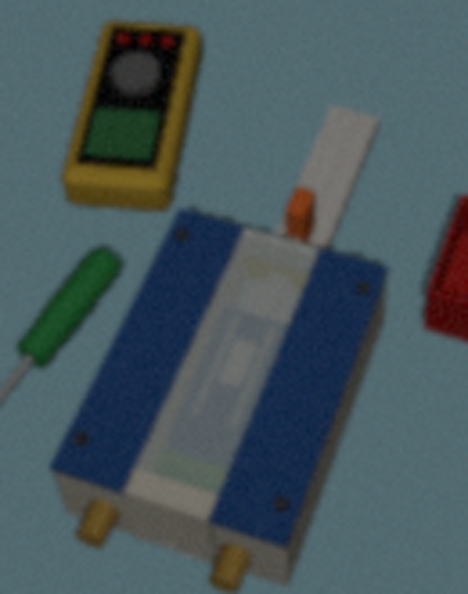

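View pics/t17.png

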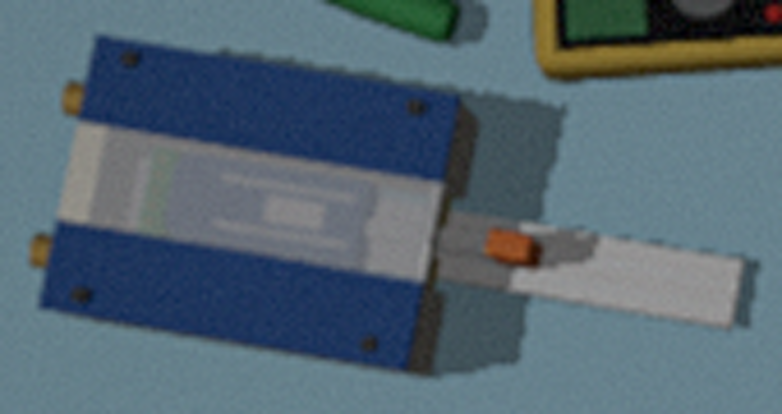

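```bash
python3 - <<'E'
from ov import *
o=np.array((583.9,47.3));a=np.radians(80.64)
for n in("t2","t17"):
    i=cv2.imread(f"pics/{n}.png").astype(float)
    out=[]
    for X in range(90,186,3):
        v=[]
        for w in np.linspace(-12,12,9):
            c,q=np.cos(a),np.sin(a);P=[o[0]+c*X-q*w,o[1]+q*X+c*w,30]
            u=(proj("top",P)-[92,145]+.5)*4.6-.5
            v.append(i[int(round(u[1])),int(round(u[0]))])
        b,g,rr=np.mean(v,0);out.append((X,int(g-(b+rr)/2),int(b-rr)))
    print(n,out)
E
```

```text
t2 [(90, 0, 3), (93, -1, 2), (96, 0, 2), (99, -1, 2), (102, -1, 2), (105, 0, 2), (108, 0, 2), (111, 0, 2), (114, -1, 2), (117, -1, 2), (120, 0, 2), (123, -1, 3), (126, 0, 4), (129, 4, 5), (132, 4, 4), (135, 7, 6), (138, 8, 5), (141, 6, 1), (144, 7, 3), (147, 2, 4), (150, -1, 2), (153, -1, 2), (156, -1, 2), (159, 0, 2), (162, 0, 2), (165, -1, 2), (168, 0, 1), (171, 0, 2), (174, 0, 2), (177, 0, 2), (180, 0, 2), (183, 0, -1)]
t17 [(90, 0, 6), (93, -2, 6), (96, -2, 11), (99, -1, 14), (102, -1, 13), (105, -2, 13), (108, -2, 13), (111, -2, 13), (114, -2, 13), (117, -2, 13), (120, -2, 14), (123, -2, 16), (126, -2, 16), (129, -2, 16), (132, -2, 15), (135, -2, 16), (138, -2, 16), (141, -2, 16), (144, 0, 14), (147, 8, 8), (150, 9, 4), (153, 6, 1), (156, 8, 5), (159, 1, 4), (162, -2, 2), (165, 0, 2), (168, 0, 2), (171, 0, 2), (174, 0, 2), (177, 0, 3), (180, 0, 3), (183, 0, 0)]
```

```bash
python3 - <<'E'
from ov import *
o=np.array((581.7,49.6));a=np.radians(81.22)
def prof(n,box,s):
    i=cv2.imread(f"pics/{n}.png").astype(float);out=[]
    for X in range(0,45,3):
        v=[]
        for w in np.linspace(-15,15,9):
            c,q=np.cos(a),np.sin(a);P=[o[0]+c*X-q*w,o[1]+q*X+c*w,40]
            u=(proj("side",P)-np.array(box)+.5)*s-.5
            v.append(i[int(round(u[1])),int(round(u[0]))])
        b,g,rr=np.mean(v,0);out.append((X,int(rr-b)))
    print(n,out)
prof("s2",(190,225),4.1);prof("s17",(180,205),3.6);prof("s12",(190,175),4);prof("s14",(190,215),4)
for t in("multimeter","red_bin","screwdriver"):
    print(t,[(np.round(d["position"],1),round(d["conf"],2)) for d in r.spot_point("side",t)])
r.hand_in()
E
```

```text
s2 [(0, -1), (3, 0), (6, 4), (9, 10), (12, 9), (15, 6), (18, 4), (21, 1), (24, -1), (27, -1), (30, -1), (33, -2), (36, -1), (39, -2), (42, -1)]
s17 [(0, -1), (3, 0), (6, 4), (9, 10), (12, 9), (15, 6), (18, 4), (21, 1), (24, 0), (27, -1), (30, -1), (33, -1), (36, -1), (39, -1), (42, -2)]
s12 [(0, -1), (3, 1), (6, 11), (9, 17), (12, 17), (15, 17), (18, 14), (21, 6), (24, 1), (27, 2), (30, 2), (33, 0), (36, -7), (39, -12), (42, -12)]
s14 [(0, -1), (3, 1), (6, 11), (9, 17), (12, 17), (15, 17), (18, 13), (21, 5), (24, 1), (27, 1), (30, 1), (33, 0), (36, -3), (39, -5), (42, -5)]
multimeter [(array([217.6, 237.5]), 0.97)]
red_bin [(array([312.7, 288.6]), 0.96)]
screwdriver [(array([191. , 303.6]), 0.76)]
the job is handed in; nothing more can be done
```

The job is done and handed in at about 28 s. I took the blue cartridge from its cradle by the body and slid it through the flap to about 43 mm. I let go there, and the cartridge held the flap open by itself. I then pushed it home by the tail grip until the stop showed as about 20 N with almost no further movement, let go and backed well away.

**Contacts:** the green block moved 12 mm in the top view, so it is fully in.

**Flap:** its colour profile in the side view matches the first, shut picture and differs clearly from the open ones.

**Bystanders:** the multimeter, red bin and screwdriver look unmoved in the pictures. I did not measure their positions against the start.

**Disagreements:** the two cameras differed by about 2 mm on where the chamber is. They differed by about 10 mm on the stored cartridge, where I used the top camera's value. The grasp and the sliding fit showed no sign of a problem from this, and no check failed.

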